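Clamp a glued display mount in the ratchet press

TASK

Push the press's loading drawer fully home until it clicks into its detent, then pump the red trigger until the orange pad reaches the wooden mount and presses it against the cork-faced stop. Keep squeezing so that the sprung pad is pushed in about half of its 14 mm travel, never bottoming it out, and finish while still holding the trigger like that. Move the rod and pad with the trigger only, and leave the other things on the bench where they are.

Things in the scene. Friction and masses are not known exactly. Their poses are not given: they have to be found in the camera images.
- press: bench press, fixed, steel base 125 x 285 mm with drawer, anvil and blue clamp head. Origin on the table under the drawer bay. +x: the way the drawer closes, +y: along the rod from head to anvil, z up. Head: y -205 to -110 mm, x +-22, top z 75; on it the black fixed grip (24 wide, 12 thick, top z 150) and behind it the red trigger. Rod tail reaches to y -258 at z 38 to 50. The rest is below z 77 mm
- drawer (a joint): opening of the loading drawer in m: 0 = fully home, grows as it comes out along the press's -x. A spring detent is met about 7 mm before home, pushes back with about 5 N until 3 mm, then snaps the drawer in to 0 and keeps it there; before it the drawer slides with about 1 N
- drawer_front (a point): middle of the outer face of the drawer's olive front panel (88 mm wide in y, z 16 to 66 mm); it moves with the drawer and the face looks along the press's -x. The drawer floor is at z 22 mm, its sides are open
- block: the glued display mount, loose on the drawer floor: dark and mid-brown wood halves joined, 56 mm along x, 50 mm along y, 45 mm tall, origin at the centre of its underside. It rides in with the drawer; at first it may be a few degrees askew, up to 15 mm off the drawer's middle and 4 to 12 mm short of the cork face; the pad slides it home
- anvil: fixed steel stop block with a cork face, 90 mm along x, 17 mm thick, top at z 76 mm; origin at the middle of the lower edge of the cork face, which looks along the press's -y at y 35 mm
- jaw (a joint): travel of the clamp rod in m: 0 = drawn back, grows towards the anvil, to 0.085. A full trigger squeeze pushes it on by about 18 mm (teeth 6 mm apart, so up to 6 mm of a stroke can be lost before one catches); a light brake of 2 to 3 N keeps it when the trigger is let go, but cannot hold it against the compressed pad
- push_rod: the steel clamp rod with its flange and, in front, the sprung pad; it is moved by the trigger only, not by hand
- pad_press (a joint): how far the sprung orange pad is pressed back towards the rod's flange, in m: 0 = free, 0.014 = bottomed; spring 1 N per mm. The yellow stem behind the pad, 16 mm long when free, shows it
- pad: the orange pad, 36 x 10 x 34 mm; its body origin is of no use, see pad_center
- pad_center (a point): middle of the pad's front face, which meets the block; it moves with the rod and the pad along the press's +y, z 44 mm
- squeeze (a joint): travel of the red trigger in m: 0 = released (sprung back), 0.020 = fully squeezed towards the grip; it slides straight along the press's +y and takes the rod along one to one once a tooth has caught. It takes about 3 N alone, 5 N with the free rod, and 1 N more per mm that the pad is pressed back (about 12 to 13 N at 7 mm)
- trigger: the red trigger paddle, upright, 20 mm wide in x, 10 mm thick, top at z 150 mm, standing on the blue head behind (to -y of) the black grip; it slides in a slot towards the grip
- trigger_face (a point): point to press on the trigger: on its outer (-y) face at z 125 mm; moves with the trigger, released at press y -173 mm, fully squeezed at -153 mm
- grip_front (a point): on the outer (+y) face of the black fixed grip, press y -127 mm, z 125 mm. Grip and trigger together measure 46 mm released, 26 mm fully squeezed (the middle then lies 13 mm to -y of this point). Fingers come from above, one each side; the trigger may also be pushed by one finger alone
- glue_jar: bystander: clear glue jar with a white cap, 60 mm across, 75 mm tall; origin at the centre of its underside
- paste_pot: bystander: white paste pot with a wooden lid, 64 mm across, 56 mm tall; origin at the centre of its underside
- paste_brush: bystander: paste brush lying flat, 190 mm long; origin on its underside
- tape_roll: bystander: blue tape roll lying flat, 90 mm across, 25 mm tall; origin at the centre of its underside
- weight: bystander: brass paperweight with a knob, 52 mm across, 58 mm tall; origin at the centre of its underside
- spare_block: bystander: pale spare wooden block, 56 x 50 x 45 mm; origin at the centre of its underside

How it is judged:
On the way, in this order (a step that is already met when the one before it is completed fails the run):
1. the drawer is fully home in its detent (value of joint drawer below 0.002 m), for 0.2 s.
2. with the drawer home, the pad presses on the mount (value of joint drawer below 0.002 m and contact force between pad and block above 1 N), for 0.1 s.
At the end, for the whole second after the job is handed in: Drawer within 2 mm of home; the pad pressed back 4 to 11 mm by the mount (more than 3 N on it), the mount upright and pressed against the anvil with more than 2.5 N, the rod at rest, and the robot still pressing the trigger with more than 3 N (value of joint drawer below 0.002 m and value of joint pad_press between 0.004 and 0.011 m and contact force between pad and block above 3 N and contact force between block and anvil above 2.5 N and angle between block's own z axis and vertical below 0.1 rad and contact force between any of the fingers, the arm and trigger above 3 N and velocity of joint jaw between -0.01 and 0.01 m/s); the arm keeps its last pose, push and grip.
It fails at once if the pad was bottomed out (pressed back more than 12.8 mm): the mount is crushed (value of joint pad_press above 0.0128 m).
It fails at once if the rod or pad was pushed by hand instead of by the trigger (contact force between any of the fingers, the arm and push_rod above 3 N).
It fails at once if one of the other things on the bench was moved more than 40 mm (distance of any of glue_jar, paste_pot, paste_brush, tape_roll, weight, spare_block from where it was at the start of the episode above 0.04 m).
It also fails if it takes over 72 s, if anything falls off the work surface, if the arm or the gripper's body presses on something with over 40 N, if the wrist force passes 120 N, or if a joint passes its speed limit or range.

ROBOT

A 7-joint arm with a two-finger parallel gripper is mounted at the origin on the work surface. World frame = base frame: x ahead of the robot, y to its left, z up, the work surface at z = 0. Lengths are in m, angles in rad, forces in N, time in s.
With the tool pointing down it reaches from about 0.4 to 0.875 m from the base axis. Payload 19.3 kg.
Tool frame: the origin (TCP) lies at the very end of the fingers, on their centre line; the grasp point (between the pads) lies 19 mm behind it; z points along the fingers, y is the line along which they close (so a half turn about z gives the same grasp; the last joint's range is limited). The gripper opens to 85 mm and grips with 20 to 120 N. Pads are 22 mm wide; open, the fingers measure 114 mm over their backs; the gripper's body (76 mm by 85 mm) begins 54 mm behind the grasp point. The pads swing forward as they close: fully open they stand 13 mm farther back than shut.
Start: joints at [-1.405, 0.521, -0.036, 1.599, 0.021, 1.021, -0.113], TCP at [0.146, 0.608, 0.194] pointing down, gripper open.
Joint ranges: [-2.91, 2.91], [-0.3, 2.13], [-1.5, 1.42], [0.17, 2.43], [-1.26, 4.41], [0.16, 1.93], [-2.52, 2.52]. Speed limits (rad/s): [1.89, 1.89, 2.39, 2.39, 3.01, 3.01, 3.01].

INTERFACE

Orientations are given as [roll, pitch, yaw] about the fixed x, y, z axes, in that order (R = Rz(yaw) Ry(pitch) Rx(roll)).
In Python, from workcell import monitor, optics, job_done gives the robot as it stands.
- The arm moves only by the shell command python3 -m handwheel 'ROWS' [FORCE]. ROWS is JSON, a list of rows, each an object of numbers: "dx", "dy", "dz": the shift along the tool's x, y, z in cm; "wx", "wy", "wz": the turn, a rotation vector about the tool's x, y, z in rad; "claw": the opening in per cent of the stroke, from 0 (shut) to 100 (fully open). A call has 1 to 8 rows; each row shifts and turns the commanded pose from where the row before left it, along the tool's axes as they then stand; what a row does not reach is not made up. A row lasts 1/8 s, in which the tool goes at most 62.5 mm and 10.7 degrees, less where a joint would pass 70% of its speed; a pose out of reach is approached as far as the arm can. A call with a gripper value outside its range is refused whole. The fingers move at their own pace and stop on an object; FORCE is the grip in N (left out, the last holds). Time passes only in rows, so rows that do not move let the fingers close. It gives the time, the measured TCP pose, the force, the opening and the grip force at its end, in the units of the state.
- monitor.observe(): the state, without advancing time (a new reading comes with each control period).
- optics.grab_frame(name): name is "scene" or "top" or "wrist"; returns a dict with "frame" (420x560x3 uint8, blue, green, red), "fovy" (degrees; the focal length in pixels is half the picture's height over the tangent of half this angle, whatever the lens; pixels are square), "cx", "cy" (the principal point, pixels), "R" (3x3) and "t" (3): a world point X has camera coordinates R X + t. Camera axes: x right, y down, z forward; pixel columns grow to the right and rows downward; lengths in m; the calibration is good to about 2 mm. A picture is of the moment at which its call begins. There is no depth.
- job_done(): hands the job in; it is judged then, once.
Trained networks look in the newest picture that a camera, given by its name, has taken for a name from the list of things; names that differ only in an ending like _2 or _b are one class to them, and where a whole thing is asked for, a point or a joint stands for the part that bears it (a point fixed in the world has none). Each returns a list of dicts, best first, with "p" (0 to 1); they miss things now and then, are a little off and sometimes report something else, mostly with a low value. They report only what shows in the picture. A call takes as long as a camera call.
- optics.masks_of(name, camera): "region" (420x560 bool, what is visible of it) and "rect" ([left, top, width, height] in pixels, round what is visible of it).
The state is a dict: "clock": time; "qpos": joint angles; "qd": joint speeds; "joint_efforts": joint torques, N m; "position": TCP position; "tool_rot": TCP orientation; "force": force on the tool from outside, world axes, zero at the start; "moment": the same for the moment, N m; "grip_width": finger opening in m; "finger_force": force on a finger pad.
Only numpy, scipy, OpenCV 4.12 (cv2) and the standard library are available. Lean on these libraries where they do the work, as an engineer would, in place of code of your own. Each camera call takes 0.05 s, during which the arm holds its last target. There are 200 camera calls.

## Working session

There is one attempt and no reset: what is moved stays moved. The work goes in short steps, Python scripts to look and compute and a shell command to move; the robot and the scene stay as the last step left them, time stands still between calls to the robot, and variables do not carry over. Pictures are saved under pics/ and viewed, at most 13 in all, crops included, and the job is handed in when it is done.

```bash
mkdir -p pics
cat > h.py <<'E'
import numpy as np, cv2
from workcell import monitor, optics, job_done
def cam(name):
    f=optics.grab_frame(name); f['f']=210/np.tan(np.radians(f['fovy'])/2); f['R']=np.array(f['R']);f['t']=np.array(f['t']); return f
def ray(f,u,v,z):
    d=f['R'].T@np.array([(u-f['cx'])/f['f'],(v-f['cy'])/f['f'],1]); c=-f['R'].T@f['t']
    return c+d*(z-c[2])/d[2]
def proj(f,X):
    p=f['R']@np.array(X)+f['t']; return p[:2]/p[2]*f['f']+[f['cx'],f['cy']]
E
python3 - <<'E'
from h import *
s=monitor.observe(); print(s['position'],s['tool_rot'],s['clock'],s['grip_width'],s['force'])
for n in ['top','scene']:
    f=cam(n); cv2.imwrite(f'pics/{n}0.png',f['frame']); print(n,-f['R'].T@f['t'],f['R'][2])
    for k in ['press','anvil','drawer_front','block','trigger','grip_front','pad','glue_jar','paste_pot','paste_brush','tape_roll','weight','spare_block']:
        r=optics.masks_of(k,n)
        for q in r[:1]:
            m=np.argwhere(q['region']).mean(0)[::-1]; print(k,round(q['p'],2),q['rect'],m.round(),ray(f,*m,0.05 if k!='trigger' else .14)[:2].round(3))
E
```

```text
[0.14594966 0.60733486 0.19301772] [-3.14044950e+00  5.59567127e-05  2.90579470e+00] 0.0 0.08549236840570411 [ 0.0133234   0.42109015 -0.2382444 ]
top [ 0.32071871 -0.02312944  1.36907076] [ 0.13127332 -0.00914194 -0.99130406]
press 0.55 [204.3, 137.1, 112.5, 69.5] [260. 163.] [0.624 0.013]
anvil 0.54 [205.3, 142.2, 13.2, 37.9] [212. 159.] [0.636 0.141]
drawer_front 0.57 [215.7, 163.3, 32.0, 45.4] [237. 188.] [0.558 0.075]
block 0.76 [218.1, 169.5, 16.3, 24.9] [230. 183.] [0.571 0.093]
trigger 0.73 [254.6, 151.7, 67.0, 16.4] [278. 157.] [ 0.617 -0.037]
grip_front 0.96 [206.4, 132.8, 113.7, 74.9] [260. 162.] [0.625 0.013]
pad 0.42 [252.5, 155.3, 7.6, 9.9] [255. 158.] [0.636 0.026]
glue_jar 0.64 [126.6, 190.9, 25.9, 25.4] [138. 202.] [0.527 0.335]
paste_pot 0.72 [288.7, 145.7, 3.4, 11.7] [291. 151.] [ 0.654 -0.073]
paste_brush 0.96 [103.9, 235.7, 24.1, 71.3] [118. 265.] [0.362 0.386]
tape_roll 0.79 [390.7, 186.4, 34.5, 34.2] [407. 205.] [ 0.5   -0.375]
weight 0.52 [371.4, 239.8, 17.5, 19.2] [380. 249.] [ 0.386 -0.297]
spare_block 0.67 [413.1, 154.7, 26.9, 25.8] [426. 167.] [ 0.603 -0.4
[... 261 characters left out ...]
253. 253.] [0.644 0.042]
block 0.95 [272.8, 245.6, 25.3, 18.4] [287. 255.] [0.568 0.095]
trigger 0.54 [230.3, 202.4, 10.4, 20.3] [235. 210.] [ 0.647 -0.053]
grip_front 0.76 [210.9, 204.9, 99.8, 100.0] [253. 252.] [0.644 0.04 ]
pad 0.43 [251.8, 244.4, 9.2, 11.1] [254. 249.] [0.636 0.032]
glue_jar 0.97 [339.3, 306.7, 26.7, 30.0] [353. 320.] [0.528 0.343]
paste_pot 0.84 [326.5, 329.4, 29.0, 34.2] [338. 346.] [0.599 0.376]
paste_brush 0.8 [389.7, 285.9, 52.5, 52.8] [414. 315.] [0.386 0.409]
tape_roll 0.97 [215.4, 146.2, 30.0, 22.5] [232. 156.] [ 0.516 -0.344]
weight 0.46 [263.0, 149.3, 16.4, 14.3] [271. 156.] [ 0.4   -0.275]
spare_block 0.89 [189.1, 143.1, 20.7, 23.5] [198. 154.] [ 0.614 -0.41 ]
```

Run:
```python
import cv2
a=cv2.imread('pics/top0.png')[115:235,180:340]; b=cv2.imread('pics/scene0.png')[185:315,190:330]
a=cv2.resize(a,None,fx=5,fy=5,interpolation=2); b=cv2.resize(b,None,fx=4.6,fy=4.6,interpolation=2)
cv2.imwrite('pics/a.png',a);cv2.imwrite('pics/b.png',b)
```

```text
(no output)
```

View pics/a.png

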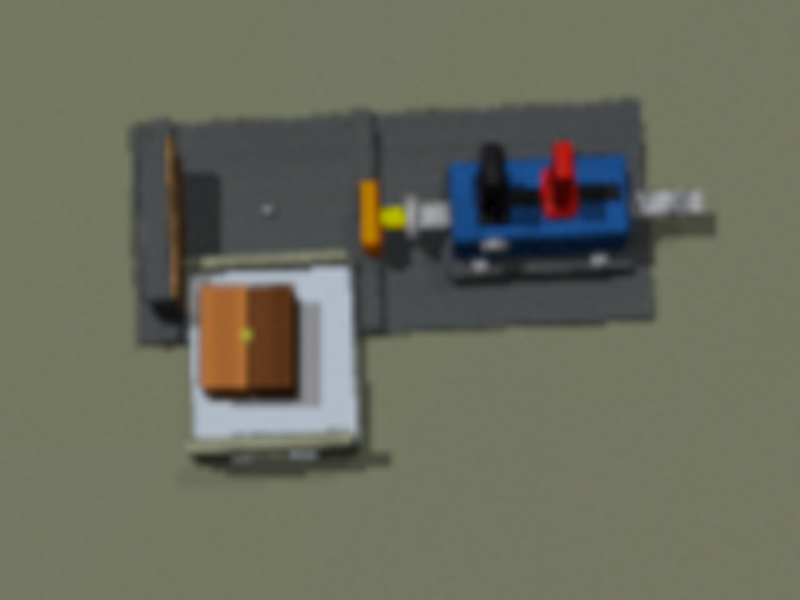

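View pics/b.png

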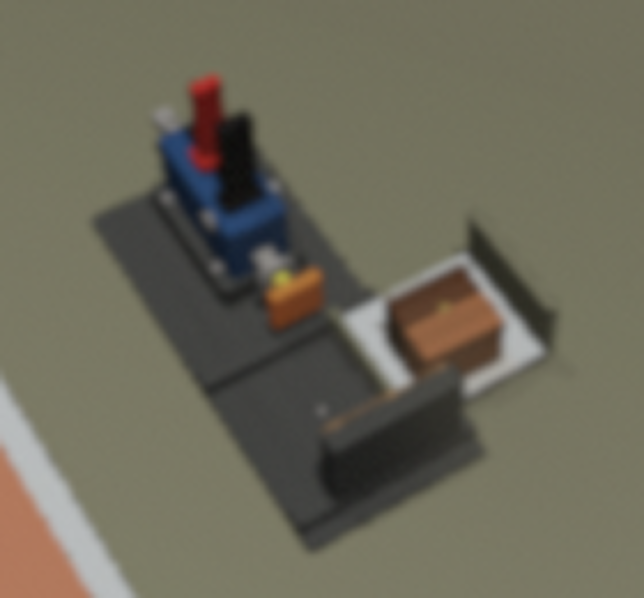

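The top view shows the press running along world y (anvil left at crop (165,220), trigger (563,180), grip (492,180)). The drawer is open toward the robot (-x), with its front at crop row ~445. I'll fit the press pose from these points.

Run:
```python
from h import *
from scipy.optimize import least_squares
F={'top':cam('top'),'scene':cam('scene')}
P=[('top',563,147,0,-168,150),('top',492,150,0,-133,150),('top',168,137,45,35,76),('top',178,297,-45,35,76),
('top',450,163,22,-110,75),('top',626,155,22,-205,75),('top',630,238,-22,-205,75),('top',455,246,-22,-110,75),
('scene',205,83,0,-168,150),('scene',237,120,0,-133,150),('scene',325,428,45,35,76),('scene',440,366,-45,35,76)]
D=[('top',187,448,44,66),('top',357,438,-44,66)]
def px(c,u,v): return np.array([180+(u+.5)/5-.5,115+(v+.5)/5-.5]) if c=='top' else np.array([190+(u+.5)/4.6-.5,185+(v+.5)/4.6-.5])
def w(p,X):
    c,s=np.cos(p[2]),np.sin(p[2]); return np.array([p[0]+(c*X[0]-s*X[1])/1000,p[1]+(s*X[0]+c*X[1])/1000,X[2]/1000])
def res(p): return np.concatenate([proj(F[q[0]],w(p,q[3:]))-px(*q[:3]) for q in P])
r=least_squares(res,[.62,.11,0],loss='soft_l1'); p=r.x
print(p, r.fun.reshape(-1,2).round(1).tolist()); np.save('p.npy',p)
for n,X in dict(trig=(0,-173,125),grip=(0,-127,125),cork=(0,35,0)).items(): print(n,w(p,X))
c,s=np.cos(p[2]),np.sin(p[2])
for q in D:
    g=ray(F['top'],*px(*q[:3]),.066)[:2]-p[:2]; print('drawer front px,py',c*g[0]+s*g[1],-s*g[0]+c*g[1])
```

```text
[0.63477619 0.0964038  0.02782712] [[0.0, 2.8], [0.1, 2.9], [0.2, -0.8], [-0.5, 0.7], [-0.8, -0.2], [0.0, -0.4], [0.2, -0.7], [-0.9, -0.4], [-0.3, -0.5], [-1.1, -0.3], [-2.2, 0.5], [1.9, -1.7]]
trig [ 0.63958966 -0.07652922  0.125     ]
grip [ 0.63830978 -0.03054703  0.125     ]
cork [0.63380237 0.13139025 0.        ]
drawer front px,py -0.12152649138347657 0.03285955095970359
drawer front px,py -0.12088775054500797 -0.05599383470437096
```

```bash
python3 -m handwheel '[{"wz":-0.132,"claw":0},{"wz":-0.132},{"dx":-2,"dy":-3.5},{"dx":-2,"dy":-3.5},{"dx":-2,"dy":-3.5},{"dx":-2,"dy":-3.5},{"dx":-2,"dy":-3.5},{"dx":-2,"dy":-3.5}]' 30; python3 -m handwheel '[{"dx":-2,"dy":-3.5},{"dx":-2,"dy":-3.5},{"dx":-2,"dy":-3.5},{"dx":-2,"dy":-3.5},{"dx":-2,"dy":-3.5},{"dx":-2,"dy":-3.5},{"dx":-2,"dy":-3.5},{}]'
```

```text
schema error: expected keys dx, dy, dz, wx, wy, wz, claw
schema error: expected keys dx, dy, dz, wx, wy, wz, claw
```

```bash
python3 -m handwheel '[{"dx":0,"dy":0,"dz":0,"wx":0,"wy":0,"wz":-0.132,"claw":0},{"dx":0,"dy":0,"dz":0,"wx":0,"wy":0,"wz":-0.132,"claw":0},{"dx":-2,"dy":-3.5,"dz":0,"wx":0,"wy":0,"wz":0,"claw":0},{"dx":-2,"dy":-3.5,"dz":0,"wx":0,"wy":0,"wz":0,"claw":0},{"dx":-2,"dy":-3.5,"dz":0,"wx":0,"wy":0,"wz":0,"claw":0},{"dx":-2,"dy":-3.5,"dz":0,"wx":0,"wy":0,"wz":0,"claw":0},{"dx":-2,"dy":-3.5,"dz":0,"wx":0,"wy":0,"wz":0,"claw":0},{"dx":-2,"dy":-3.5,"dz":0,"wx":0,"wy":0,"wz":0,"claw":0}]' 30
```

```text
clock: 2.5
position: [0.2725, 0.4, 0.1937]
tool_rot: [3.141, 0.0, -3.113]
force: [0.6, -0.2, 0.0]
grip_width: 0.0
finger_force: 0.0
```

```bash
python3 -m handwheel '[{"dx":-2.4,"dy":-4,"dz":0,"wx":0,"wy":0,"wz":0,"claw":0},{"dx":-2.4,"dy":-4,"dz":0,"wx":0,"wy":0,"wz":0,"claw":0},{"dx":-2.4,"dy":-4,"dz":0,"wx":0,"wy":0,"wz":0,"claw":0},{"dx":-2.4,"dy":-4,"dz":0,"wx":0,"wy":0,"wz":0,"claw":0},{"dx":-2.4,"dy":-4,"dz":0,"wx":0,"wy":0,"wz":0,"claw":0},{"dx":-2.4,"dy":-4,"dz":0,"wx":0,"wy":0,"wz":0,"claw":0},{"dx":-2.4,"dy":-4,"dz":0,"wx":0,"wy":0,"wz":0,"claw":0},{"dx":-2.4,"dy":-4,"dz":0,"wx":0,"wy":0,"wz":0,"claw":0}]' 30
python3 - <<'E'
from h import *
s=monitor.observe(); print(s['position'],s['tool_rot'],s['force'])
f=cam('wrist'); cv2.imwrite('pics/w1.png',f['frame']); p=np.load('p.npy')
c,sn=np.cos(p[2]),np.sin(p[2])
for k in ['drawer_front','block','trigger','pad']:
    for q in optics.masks_of(k,'wrist')[:1]: print(k,round(q['p'],2),q['rect'])
for X in [(-.121,.033,.066),(-.121,-.056,.066),(-.045,.035,.076)]:
    print(X,proj(f,[p[0]+c*X[0]-sn*X[1],p[1]+sn*X[0]+c*X[1],X[2]]))
E
```

```text
clock: 3.5
position: [0.4736, 0.0854, 0.1938]
tool_rot: [3.141, 0.001, -3.113]
force: [0.1, 1.0, 1.0]
grip_width: -0.0005
finger_force: 0.0
[0.47362495 0.08539275 0.19382473] [ 3.14139304e+00  5.68597215e-04 -3.11324042e+00] [0.11462976 1.02089657 1.02674107]
drawer_front 0.86 [226.5, 213.9, 91.0, 95.4]
block 0.91 [258.7, 240.4, 49.4, 39.7]
trigger 0.82 [94.0, 333.8, 38.8, 46.5]
pad 0.83 [210.6, 302.6, 20.1, 27.2]
(-0.121, 0.033, 0.066) [319.31865269 233.49342988]
(-0.121, -0.056, 0.066) [227.69074718 233.45458453]
(-0.045, 0.035, 0.076) [319.44851366 306.67641033]
```

View pics/w1.png

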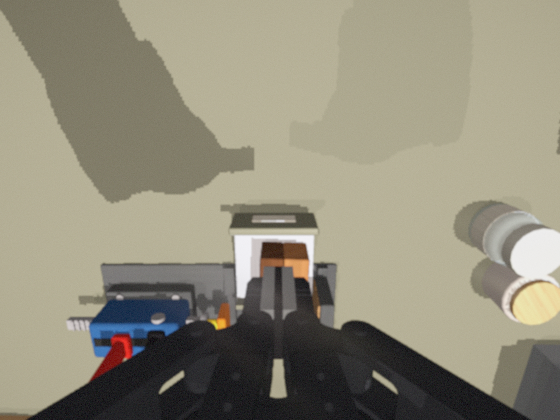

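The front panel's top edge appears at rows ~231, cols 230–317, matching the projected (228–319, 233). So the fit is good and I can descend and push.

```bash
python3 -m handwheel '[{"dx":0,"dy":0,"dz":4,"wx":0,"wy":0,"wz":0,"claw":0},{"dx":0,"dy":0,"dz":4,"wx":0,"wy":0,"wz":0,"claw":0},{"dx":0,"dy":0,"dz":4,"wx":0,"wy":0,"wz":0,"claw":0},{"dx":0,"dy":0,"dz":4,"wx":0,"wy":0,"wz":0,"claw":0},{"dx":-1,"dy":0,"dz":0,"wx":0,"wy":0,"wz":0,"claw":0},{"dx":-0.5,"dy":0,"dz":0,"wx":0,"wy":0,"wz":0,"claw":0},{"dx":-0.5,"dy":0,"dz":0,"wx":0,"wy":0,"wz":0,"claw":0},{"dx":-0.5,"dy":0,"dz":0,"wx":0,"wy":0,"wz":0,"claw":0}]'
for i in 1; do python3 -m handwheel '[{"dx":-0.5,"dy":0,"dz":0,"wx":0,"wy":0,"wz":0,"claw":0},{"dx":-0.5,"dy":0,"dz":0,"wx":0,"wy":0,"wz":0,"claw":0},{"dx":-0.5,"dy":0,"dz":0,"wx":0,"wy":0,"wz":0,"claw":0},{"dx":-0.5,"dy":0,"dz":0,"wx":0,"wy":0,"wz":0,"claw":0}]'; done
```

```text
clock: 4.75
position: [0.4987, 0.0876, 0.0347]
tool_rot: [3.141, 0.002, -3.113]
force: [-1.0, -0.6, -0.0]
grip_width: 0.0
finger_force: 0.0
clock: 5.25
position: [0.5181, 0.0879, 0.0336]
tool_rot: [-3.142, -0.0, -3.113]
force: [-0.7, 1.0, -0.2]
grip_width: 0.0004
finger_force: 0.0
```

```bash
python3 -m handwheel '[{"dx":-0.4,"dy":0,"dz":0,"wx":0,"wy":0,"wz":0,"claw":0},{"dx":-0.4,"dy":0,"dz":0,"wx":0,"wy":0,"wz":0,"claw":0},{"dx":-0.4,"dy":0,"dz":0,"wx":0,"wy":0,"wz":0,"claw":0},{"dx":-0.4,"dy":0,"dz":0,"wx":0,"wy":0,"wz":0,"claw":0},{"dx":-0.4,"dy":0,"dz":0,"wx":0,"wy":0,"wz":0,"claw":0},{"dx":-0.4,"dy":0,"dz":0,"wx":0,"wy":0,"wz":0,"claw":0}]'
python3 - <<'E'
from h import *
f=cam('wrist'); cv2.imwrite('pics/w2.png',f['frame'])
for n in ['top','scene']:
    f=cam(n);cv2.imwrite(f'pics/{n}2.png',f['frame'])
    for k in ['block','drawer_front']:
        for q in optics.masks_of(k,n)[:1]: print(n,k,round(q['p'],2),q['rect'])
a=cv2.imread('pics/scene2.png')[185:315,190:330]
cv2.imwrite('pics/b2.png',cv2.resize(a,None,fx=4.6,fy=4.6,interpolation=2))
E
```

```text
clock: 6.0
position: [0.542, 0.0887, 0.0336]
tool_rot: [-3.142, -0.0, -3.113]
force: [-0.4, -0.3, -0.1]
grip_width: -0.0002
finger_force: 0.0
scene block 0.86 [270.0, 246.9, 32.7, 20.4]
scene drawer_front 0.57 [260.1, 242.7, 52.9, 27.3]
```

View pics/b2.png

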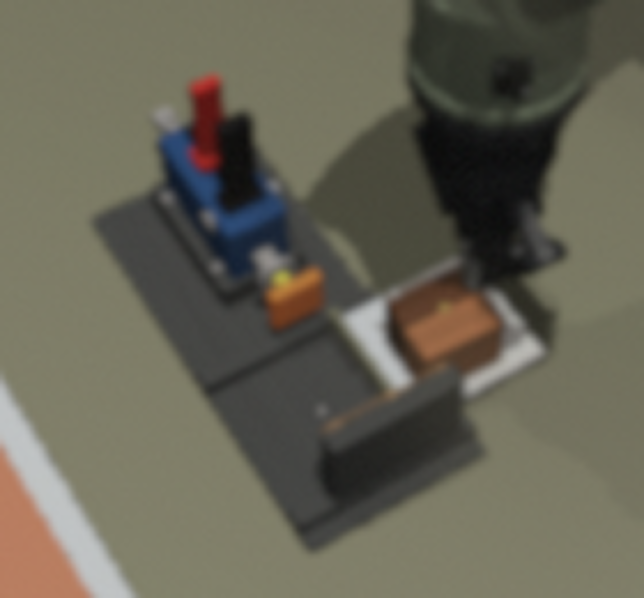

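The drawer hasn't moved: it is at the same crop position, and the hand sits near its panel. I'll check where the fingers are with the wrist picture and a projection.

Run:
```python
from h import *
f=cam('scene'); s=monitor.observe(); q=proj(f,s['position']); print('tcp crop',(q-[190,185])*4.6, s['position'])
p=np.load('p.npy'); c,sn=np.cos(p[2]),np.sin(p[2])
for X in [(-.121,.033,.066),(-.121,-.056,.066),(-.121,.033,.016),(-.121,-.056,.016)]:
    print(X,(proj(f,[p[0]+c*X[0]-sn*X[1],p[1]+sn*X[0]+c*X[1],X[2]])-[190,185])*4.6)
```

```text
tcp crop [474.07170323 311.51880024] [0.54171445 0.08861019 0.0336207 ]
(-0.121, 0.033, 0.066) [550.37437679 305.65596171]
(-0.121, -0.056, 0.066) [467.71556527 205.11946563]
(-0.121, 0.033, 0.016) [544.52107131 351.38807636]
(-0.121, -0.056, 0.016) [464.67718081 252.16329144]
```

View pics/w2.png

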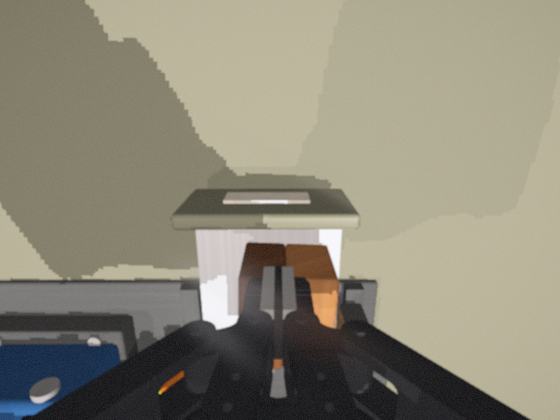

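Run:
```python
from h import *
f=cam('wrist'); s=monitor.observe(); print(-f['R'].T@f['t'],f['R'][2]); print('tcp',proj(f,s['position']),s['position'],s['force'])
for u,v in [(175,222),(357,222),(177,215),(280,228)]: print(u,v,ray(f,u,v,.066))
print('block back top',ray(f,283,244,.067)); print('finger tip px at z.034',ray(f,278,268,.034),ray(f,278,310,.034))
for n in ['wrist']:
  for k in ['block','drawer_front','pad','trigger']:
    for q in optics.masks_of(k,n)[:1]: print(n,k,round(q['p'],2),q['rect'])
```

```text
[0.45730493 0.08537954 0.21414742] [ 0.32173382  0.00940185 -0.94678348]
tcp [279.28745928 251.82446224] [0.54172597 0.08864415 0.0336354 ] [0.12071993 0.11848198 0.51147514]
175 222 [0.51286021 0.03953087 0.066     ]
357 222 [0.51048573 0.12344353 0.066     ]
177 215 [0.50941316 0.0406799  0.066     ]
280 228 [0.51445323 0.08802884 0.066     ]
block back top [0.52205218 0.08965974 0.067     ]
finger tip px at z.034 [0.55200985 0.08819099 0.034     ] [0.5808323  0.08901283 0.034     ]
wrist block 0.55 [237.4, 242.5, 102.1, 128.2]
wrist drawer_front 0.97 [170.3, 189.9, 187.6, 140.7]
```

Run:
```python
from h import *
a=cv2.imread('pics/w2.png')[180:340,180:380]; b=cv2.imread('pics/scene2.png')[230:270,255:320]; b0=cv2.imread('pics/scene0.png')[230:270,255:320]
A=cv2.resize(a,(500,400)); B=cv2.resize(np.vstack([b0,b]),(290,400*290//290),interpolation=2)
cv2.imwrite('pics/z.png',np.hstack([A,B]))
f=cam('wrist')
for u,v,z in [(245,243,.022),(330,247,.022),(245,243,.067),(330,247,.067),(240,290,.067),(337,290,.067)]: print(u,v,z,ray(f,u,v,z))
```

```text
245 243 0.022 [0.54193732 0.06773714 0.022     ]
330 247 0.022 [0.54313487 0.119869   0.022     ]
245 243 0.067 [0.52213432 0.07186963 0.067     ]
330 247 0.067 [0.52305141 0.11179225 0.067     ]
240 290 0.067 [0.54734547 0.06934784 0.067     ]
337 290 0.067 [0.54600076 0.11702045 0.067     ]
```

View pics/z.png

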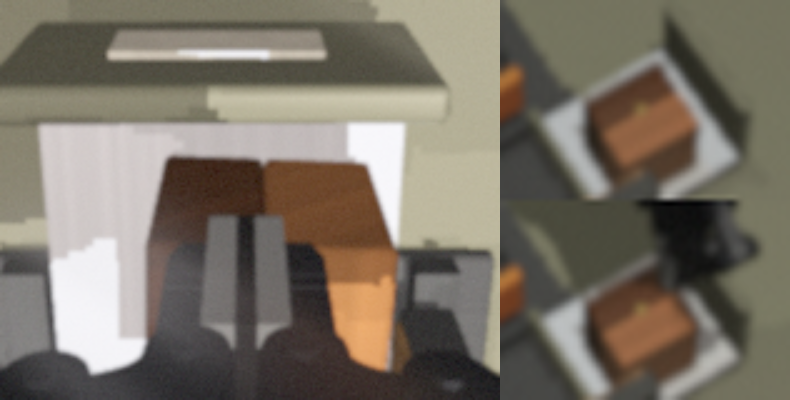

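The images show that neither drawer nor block moved, yet the fingers are past the panel. The visible fingertip sits at row 266, while the TCP projects to row 252 or above, so the real fingertips are about 35 mm higher than the reported TCP and passed over the panel. I'll back out and probe lower in the open.

```bash
python3 -m handwheel '[{"dx":0,"dy":0,"dz":-2,"wx":0,"wy":0,"wz":0,"claw":0},{"dx":2.5,"dy":0,"dz":0,"wx":0,"wy":0,"wz":0,"claw":0},{"dx":3,"dy":0,"dz":0,"wx":0,"wy":0,"wz":0,"claw":0},{"dx":2.5,"dy":0,"dz":0,"wx":0,"wy":0,"wz":0,"claw":0},{"dx":0,"dy":0,"dz":2,"wx":0,"wy":0,"wz":0,"claw":0},{"dx":0,"dy":0,"dz":1,"wx":0,"wy":0,"wz":0,"claw":0},{"dx":0,"dy":0,"dz":1,"wx":0,"wy":0,"wz":0,"claw":0},{"dx":0,"dy":0,"dz":0,"wx":0,"wy":0,"wz":0,"claw":0}]'
python3 - <<'E'
from h import *
f=cam('scene'); s=monitor.observe(); q=proj(f,s['position']); print(q,s['force']); print(monitor.observe()['qpos'])
for z in (.01,.03,.05,.07): print(z,proj(f,[*s['position'][:2],z]))
g=cam('wrist')
u,v=int(q[0]),int(q[1]); a=cv2.resize(f['frame'][v-35:v+25,u-40:u+40],(640,480),interpolation=2); cv2.circle(a,(320,280),4,(0,255,0),1); cv2.imwrite('pics/s3.png',a)
E
```

```text
clock: 7.7
position: [0.4616, 0.0862, 0.013]
tool_rot: [-3.141, -0.001, -3.113]
force: [-0.7, -0.5, 0.5]
grip_width: -0.0001
finger_force: 0.0
[315.22416507 244.57191618] [0.86096722 0.45495121 0.96482984]
[-0.36682531  0.58791093  0.07329524  2.13358863 -0.09879786  0.42367538
  1.38307179]
0.01 [315.12779487 245.24573277]
0.03 [315.6939688  241.28706734]
0.05 [316.27470078 237.22661264]
0.07 [316.87055962 233.06039155]
```

View pics/s3.png

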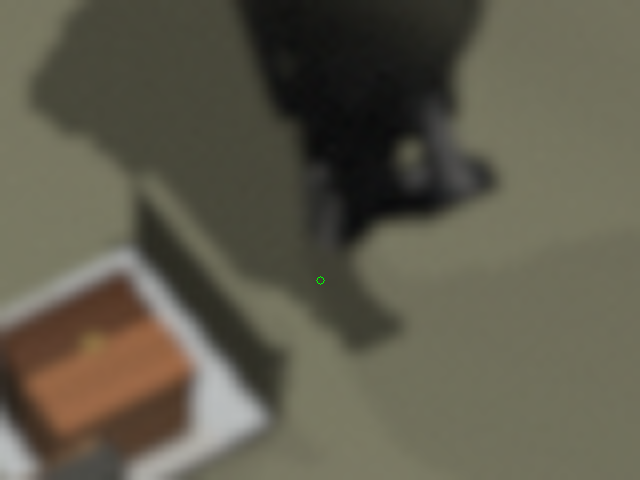

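Run:
```python
from h import *
f=cam('scene'); g=cam('wrist'); cv2.imwrite('pics/w4.png',g['frame'])
for v in (262,266,270):
  A=[];b=[]
  for c,u,vv in ((f,316,239.6),(g,278,v)):
    P=np.c_[c['R'],c['t']]; x=(u-c['cx'])/c['f'];y=(vv-c['cy'])/c['f']
    for r in (x*P[2]-P[0],y*P[2]-P[1]): A.append(r[:3]);b.append(-r[3])
  print(np.linalg.lstsq(np.array(A),np.array(b),rcond=None)[0].round(4), (-g['R'].T@g['t']).round(4), monitor.observe()['position'].round(4))
```

```text
[0.4592 0.0847 0.0338] [0.3776 0.0831 0.1944] [0.4621 0.0864 0.0139]
[0.4602 0.0852 0.0356] [0.3776 0.0831 0.1944] [0.4621 0.0864 0.0139]
[0.4613 0.0857 0.0374] [0.3776 0.0831 0.1944] [0.4621 0.0864 0.0139]
```

The tip triangulates to (0.460, 0.085, 0.036) against a reported z of 0.014. So x and y agree and the fingers end about 22 mm or more higher than reported. At this height they should meet the panel; I'll push and check.

```bash
python3 -m handwheel '[{"dx":-1.5,"dy":0,"dz":0,"wx":0,"wy":0,"wz":0,"claw":0},{"dx":-1.5,"dy":0,"dz":0,"wx":0,"wy":0,"wz":0,"claw":0},{"dx":-0.8,"dy":0,"dz":0,"wx":0,"wy":0,"wz":0,"claw":0},{"dx":-0.6,"dy":0,"dz":0,"wx":0,"wy":0,"wz":0,"claw":0},{"dx":-0.6,"dy":0,"dz":0,"wx":0,"wy":0,"wz":0,"claw":0},{"dx":-0.6,"dy":0,"dz":0,"wx":0,"wy":0,"wz":0,"claw":0},{"dx":-0.6,"dy":0,"dz":0,"wx":0,"wy":0,"wz":0,"claw":0},{"dx":-0.6,"dy":0,"dz":0,"wx":0,"wy":0,"wz":0,"claw":0}]'
python3 - <<'E'
from h import *
for n in ('wrist','scene'):
  f=cam(n); cv2.imwrite(f'pics/{n}5.png',f['frame'])
  for k in ('block','drawer_front'):
    for q in optics.masks_of(k,n)[:1]: print(n,k,round(q['p'],2),q['rect'])
E
```

```text
clock: 8.9
position: [0.5301, 0.0883, 0.0136]
tool_rot: [-3.142, -0.0, -3.113]
force: [-1.0, -0.8, -1.1]
grip_width: 0.0
finger_force: 0.6
wrist block 0.88 [269.7, 358.1, 17.3, 38.8]
wrist drawer_front 0.84 [166.0, 272.7, 193.9, 60.4]
scene block 0.68 [261.0, 251.8, 29.8, 21.4]
scene drawer_front 0.85 [251.9, 233.7, 49.2, 41.4]
```

```bash
python3 -m handwheel '[{"dx":-0.4,"dy":0,"dz":0,"wx":0,"wy":0,"wz":0,"claw":0},{"dx":-0.4,"dy":0,"dz":0,"wx":0,"wy":0,"wz":0,"claw":0},{"dx":-0.4,"dy":0,"dz":0,"wx":0,"wy":0,"wz":0,"claw":0},{"dx":-0.3,"dy":0,"dz":0,"wx":0,"wy":0,"wz":0,"claw":0}]'; python3 -m handwheel '[{"dx":-0.3,"dy":0,"dz":0,"wx":0,"wy":0,"wz":0,"claw":0},{"dx":-0.2,"dy":0,"dz":0,"wx":0,"wy":0,"wz":0,"claw":0}]'; python3 -m handwheel '[{"dx":-0.3,"dy":0,"dz":0,"wx":0,"wy":0,"wz":0,"claw":0},{"dx":-0.2,"dy":0,"dz":0,"wx":0,"wy":0,"wz":0,"claw":0}]'
```

```text
clock: 9.7
position: [0.5451, 0.0887, 0.0136]
tool_rot: [3.142, 0.0, -3.113]
force: [-1.5, 0.3, 1.4]
grip_width: -0.0001
finger_force: 0.5
clock: 9.95
position: [0.55, 0.0889, 0.0136]
tool_rot: [3.142, -0.0, -3.113]
force: [-1.1, 0.0, 0.5]
grip_width: 0.0002
finger_force: 0.5
clock: 10.2
position: [0.555, 0.089, 0.0136]
tool_rot: [-3.142, 0.0, -3.113]
force: [-1.1, 0.2, 0.2]
grip_width: -0.0
finger_force: 0.5
```

Run:
```python
from h import *
p=np.load('p.npy')
f=cam('wrist'); cv2.imwrite('pics/w6.png',f['frame'])
for k in ('drawer_front',):
    for q in optics.masks_of(k,'wrist')[:1]:
        print(k,round(q['p'],2),q['rect']); l,t,w,h=q['rect']
        for v in (t,t+15,t+25): print(v,ray(f,l+w/2,v,.066))
f=cam('scene'); 
for k in ('block','drawer_front'):
    for q in optics.masks_of(k,'scene')[:1]: print(k,q['p'],q['rect'])
print(monitor.observe()['position'])
```

```text
drawer_front 0.83 [165.3, 270.9, 196.6, 61.2]
270.9 [0.53945181 0.08176388 0.066     ]
285.9 [0.54660826 0.08187072 0.066     ]
295.9 [0.55150835 0.08194387 0.066     ]
block 0.74 [253.2, 254.5, 30.6, 19.7]
drawer_front 0.74 [245.2, 236.5, 49.7, 49.6]
[0.55487008 0.08896092 0.01361591]
```

```bash
R='x'; python3 -m handwheel '[{"dx":-0.2,"dy":0,"dz":0,"wx":0,"wy":0,"wz":0,"claw":0},{"dx":-0.2,"dy":0,"dz":0,"wx":0,"wy":0,"wz":0,"claw":0}]'; python3 -m handwheel '[{"dx":-0.2,"dy":0,"dz":0,"wx":0,"wy":0,"wz":0,"claw":0},{"dx":-0.1,"dy":0,"dz":0,"wx":0,"wy":0,"wz":0,"claw":0}]'; python3 -m handwheel '[{"dx":-0.2,"dy":0,"dz":0,"wx":0,"wy":0,"wz":0,"claw":0},{"dx":-0.1,"dy":0,"dz":0,"wx":0,"wy":0,"wz":0,"claw":0}]'
```

```text
clock: 10.7
position: [0.5578, 0.089, 0.0135]
tool_rot: [-3.141, -0.002, -3.113]
force: [-9.6, -0.7, 7.6]
grip_width: -0.0001
finger_force: 4.8
clock: 10.95
position: [0.5616, 0.0891, 0.0135]
tool_rot: [-3.142, -0.001, -3.113]
force: [-2.1, -0.5, 0.0]
grip_width: 0.0002
finger_force: 1.2
clock: 11.2
position: [0.5637, 0.0892, 0.0135]
tool_rot: [-3.141, -0.002, -3.113]
force: [-12.9, 0.2, 9.4]
grip_width: -0.0
finger_force: 6.3
```

```bash
python3 -m handwheel '[{"dx":-0.1,"dy":0,"dz":0,"wx":0,"wy":0,"wz":0,"claw":0},{"dx":0,"dy":0,"dz":0,"wx":0,"wy":0,"wz":0,"claw":0},{"dx":0,"dy":0,"dz":0,"wx":0,"wy":0,"wz":0,"claw":0}]'
```

```text
clock: 11.58
position: [0.5637, 0.0892, 0.0134]
tool_rot: [-3.141, -0.004, -3.113]
force: [-15.1, -0.6, 11.6]
grip_width: 0.0004
finger_force: 7.7
```

The drawer met resistance at x≈0.557, snapped, and is now against a hard stop at 0.5637 (15 N with no motion), so it is home. Next I'll back off, rise and go behind the trigger.

```bash
python3 -m handwheel '[{"dx":1.5,"dy":0,"dz":0,"wx":0,"wy":0,"wz":0,"claw":0},{"dx":1.5,"dy":0,"dz":0,"wx":0,"wy":0,"wz":0,"claw":0},{"dx":0,"dy":0,"dz":-5,"wx":0,"wy":0,"wz":0,"claw":0},{"dx":0,"dy":0,"dz":-5,"wx":0,"wy":0,"wz":0,"claw":0},{"dx":0,"dy":0,"dz":-5,"wx":0,"wy":0,"wz":0,"claw":0},{"dx":0,"dy":0,"dz":-4,"wx":0,"wy":0,"wz":0,"claw":0},{"dx":0,"dy":-5,"dz":0,"wx":0,"wy":0,"wz":0,"claw":0},{"dx":0,"dy":-5,"dz":0,"wx":0,"wy":0,"wz":0,"claw":0}]'; python3 -m handwheel '[{"dx":-2.5,"dy":-3.7,"dz":0,"wx":0,"wy":0,"wz":0,"claw":0},{"dx":-2.5,"dy":-3.7,"dz":0,"wx":0,"wy":0,"wz":0,"claw":0},{"dx":-2.5,"dy":-3.6,"dz":0,"wx":0,"wy":0,"wz":0,"claw":0},{"dx":-2.6,"dy":0,"dz":0,"wx":0,"wy":0,"wz":0,"claw":0},{"dx":0,"dy":0,"dz":0,"wx":0,"wy":0,"wz":0,"claw":0}]'
python3 - <<'E'
from h import *
p=np.load('p.npy'); c,s=np.cos(p[2]),np.sin(p[2])
def pr(X): d=np.array(X[:2])-p[:2]; return c*d[0]+s*d[1],-s*d[0]+c*d[1]
st=monitor.observe(); print('tcp press',pr(st['position']),st['force'])
f=cam('wrist'); cv2.imwrite('pics/w7.png',f['frame'])
for X in [(0,-.168,.15),(0,-.133,.15)]: print(proj(f,[p[0]-s*X[1],p[1]+c*X[1],X[2]]))
for n in ('trigger','pad','block'):
  for q in optics.masks_of(n,'wrist')[:1]: print(n,q['p'],q['rect'])
E
```

```text
clock: 12.58
position: [0.5393, -0.0124, 0.2044]
tool_rot: [3.142, 0.002, -3.112]
force: [0.0, -0.5, -0.3]
grip_width: -0.0
finger_force: 0.0
clock: 13.2
position: [0.6439, -0.1188, 0.203]
tool_rot: [-3.141, 0.0, -3.114]
force: [-0.8, 0.3, 0.0]
grip_width: 0.0003
finger_force: 0.0
tcp press (np.float64(0.0031787289527647816), np.float64(-0.21536668839600448)) [-0.81633604  0.27225899  0.04567504]
[344.47361978 216.46177597]
[392.86344759 216.47987263]
trigger 0.62 [318.0, 176.3, 31.9, 51.6]
pad 0.77 [409.0, 161.1, 27.3, 40.9]
block 0.86 [450.7, 152.7, 85.4, 61.4]
```

View pics/w7.png

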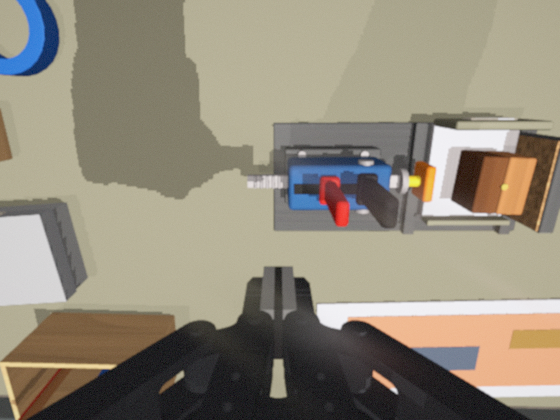

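The trigger top appears at (342,216), matching the predicted (344,216). The drawer is in, with the block at (490,185) between pad and cork. Descending beside the trigger.

```bash
python3 -m handwheel '[{"dx":0.3,"dy":0,"dz":4,"wx":0,"wy":0,"wz":0,"claw":0},{"dx":0,"dy":0,"dz":4,"wx":0,"wy":0,"wz":0,"claw":0},{"dx":0,"dy":0,"dz":3.5,"wx":0,"wy":0,"wz":0,"claw":0},{"dx":0,"dy":1,"dz":0,"wx":0,"wy":0,"wz":0,"claw":0},{"dx":0,"dy":0.5,"dz":0,"wx":0,"wy":0,"wz":0,"claw":0},{"dx":0,"dy":0,"dz":0,"wx":0,"wy":0,"wz":0,"claw":0}]'
cat >> h.py <<'E'
p=np.load('p.npy'); c,s=np.cos(p[2]),np.sin(p[2])
def pr(X): d=np.array(X[:2])-p[:2]; return np.array([c*d[0]+s*d[1],-s*d[0]+c*d[1]])
def pw(x,y,z): return np.array([p[0]+c*x-s*y,p[1]+s*x+c*y,z])
E
python3 - <<'E'
from h import *
st=monitor.observe(); print('tcp press',pr(st['position']),st['force'])
f=cam('wrist'); cv2.imwrite('pics/w8.png',f['frame'])
for n in ('trigger','pad','block'):
  for q in optics.masks_of(n,'wrist')[:1]: print(n,q['p'],q['rect'])
print(proj(f,pw(0,-.168,.15)),proj(f,st['position']))
E
```

```text
clock: 14.15
position: [0.6402, -0.1029, 0.0904]
tool_rot: [-3.142, 0.002, -3.112]
force: [0.1, 0.6, -0.3]
grip_width: -0.0001
finger_force: 0.0
tcp press [-1.29213025e-04 -1.99405702e-01] [ 0.13750545  0.60794983 -0.30860055]
trigger 0.57 [314.8, 223.0, 49.0, 101.1]
pad 0.87 [443.3, 192.1, 47.8, 62.4]
block 0.66 [311.3, 222.2, 52.6, 99.9]
[355.58295132 313.72480013] [279.2661877  251.76528508]
```

View pics/w8.png

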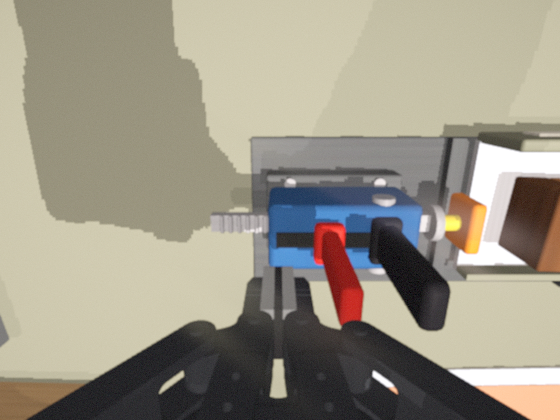

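The fingertips (row 268) line up with the red trigger's mid-height, and its left face at (325,260) lies to their right. Pushing +y to find contact.

```bash
python3 -m handwheel '[{"dx":0,"dy":0.5,"dz":0,"wx":0,"wy":0,"wz":0,"claw":0},{"dx":0,"dy":0.4,"dz":0,"wx":0,"wy":0,"wz":0,"claw":0},{"dx":0,"dy":0.2,"dz":0,"wx":0,"wy":0,"wz":0,"claw":0}]';python3 -m handwheel '[{"dx":0,"dy":0.2,"dz":0,"wx":0,"wy":0,"wz":0,"claw":0},{"dx":0,"dy":0.2,"dz":0,"wx":0,"wy":0,"wz":0,"claw":0}]';python3 -m handwheel '[{"dx":0,"dy":0.2,"dz":0,"wx":0,"wy":0,"wz":0,"claw":0},{"dx":0,"dy":0.2,"dz":0,"wx":0,"wy":0,"wz":0,"claw":0}]';python3 -m handwheel '[{"dx":0,"dy":0.2,"dz":0,"wx":0,"wy":0,"wz":0,"claw":0},{"dx":0,"dy":0.2,"dz":0,"wx":0,"wy":0,"wz":0,"claw":0}]'
```

```text
clock: 14.72
position: [0.6389, -0.0922, 0.0886]
tool_rot: [3.141, -0.0, -3.113]
force: [-0.2, -0.1, -0.1]
grip_width: -0.0001
finger_force: 0.0
clock: 14.98
position: [0.6388, -0.0891, 0.0886]
tool_rot: [-3.141, 0.0, -3.114]
force: [0.1, -2.5, 0.3]
grip_width: -0.0004
finger_force: 1.2
clock: 15.22
position: [0.6387, -0.0852, 0.0886]
tool_rot: [-3.141, 0.0, -3.114]
force: [0.4, -5.5, -1.2]
grip_width: -0.0
finger_force: 2.6
clock: 15.48
position: [0.6386, -0.0812, 0.0886]
tool_rot: [-3.141, 0.0, -3.114]
force: [-0.0, -6.4, 0.4]
grip_width: -0.0002
finger_force: 2.7
```

```bash
python3 -m handwheel '[{"dx":0,"dy":0.3,"dz":0,"wx":0,"wy":0,"wz":0,"claw":0},{"dx":0,"dy":0.3,"dz":0,"wx":0,"wy":0,"wz":0,"claw":0},{"dx":0,"dy":0.3,"dz":0,"wx":0,"wy":0,"wz":0,"claw":0},{"dx":0,"dy":0.1,"dz":0,"wx":0,"wy":0,"wz":0,"claw":0}]'
cat > look.py <<'E'
from h import *
import sys
st=monitor.observe(); print('tcp press',pr(st['position'])*1000,np.round(st['force'],1),st['clock'])
for cn in ('wrist','scene'):
  f=cam(cn)
  if len(sys.argv)>1 and cn=='wrist': cv2.imwrite('pics/'+sys.argv[1],f['frame'])
  for n in ('pad','block','push_rod'):
    for q in optics.masks_of(n,cn)[:1]:
      l,t,w,h=q['rect']; 
      print(cn,n,round(q['p'],2),q['rect'],'y left/right@z.06',pr(ray(f,l,t+h/2,.05))[1].round(4),pr(ray(f,l+w,t+h/2,.05))[1].round(4))
  hsv=cv2.cvtColor(f['frame'],cv2.COLOR_BGR2HSV)
  m=cv2.inRange(hsv,(8,180,150),(19,255,255)); yl=cv2.inRange(hsv,(22,170,120),(35,255,255))
  for nm,mm in (('orange',m),('yellow',yl)):
    k,lab,stt,ce=cv2.connectedComponentsWithStats(mm)
    for i in np.argsort(-stt[1:,4])[:2]+1: print(cn,nm,stt[i],ce[i].round(1))
E
python3 look.py
```

```text
clock: 15.98
position: [0.6383, -0.0712, 0.0886]
tool_rot: [-3.141, -0.0, -3.114]
force: [1.0, -6.4, -0.3]
grip_width: 0.0001
finger_force: 3.0
tcp press [  -1.16805419 -167.63534446] [ 1.  -6.4 -0.3] 15.975
wrist pad 0.6 [420.0, 197.8, 39.4, 58.7] y left/right@z.06 -0.071 -0.044
wrist block 0.7 [458.3, 178.9, 101.7, 100.0] y left/right@z.06 -0.0446 0.0253
wrist push_rod 0.69 [186.9, 191.5, 274.3, 66.5] y left/right@z.06 -0.2307 -0.0431
wrist orange [443 236   3   5   9] [444.3 237.9]
wrist orange [444 242   1   1   1] [444. 242.]
wrist yellow [449 239   5   6  21] [451.3 241.5]
wrist yellow [429 232   1   1   1] [429. 232.]
scene pad 0.69 [251.0, 246.0, 10.9, 15.0] y left/right@z.06 -0.0563 -0.0403
scene block 0.63 [251.3, 245.4, 11.1, 12.9] y left/right@z.06 -0.0607 -0.0443
scene push_rod 0.44 [245.3, 236.9, 20.4, 22.5] y left/right@z.06 -0.0804 -0.05
```

```bash
python3 -m handwheel '[{"dx":0,"dy":-0.6,"dz":0,"wx":0,"wy":0,"wz":0,"claw":0},{"dx":0,"dy":-0.6,"dz":0,"wx":0,"wy":0,"wz":0,"claw":0},{"dx":0,"dy":-0.6,"dz":0,"wx":0,"wy":0,"wz":0,"claw":0},{"dx":0,"dy":-0.5,"dz":0,"wx":0,"wy":0,"wz":0,"claw":0},{"dx":0,"dy":0,"dz":0,"wx":0,"wy":0,"wz":0,"claw":0},{"dx":0,"dy":0.4,"dz":0,"wx":0,"wy":0,"wz":0,"claw":0}]';python3 -m handwheel '[{"dx":0,"dy":0.3,"dz":0,"wx":0,"wy":0,"wz":0,"claw":0},{"dx":0,"dy":0.3,"dz":0,"wx":0,"wy":0,"wz":0,"claw":0},{"dx":0,"dy":0.3,"dz":0,"wx":0,"wy":0,"wz":0,"claw":0},{"dx":0,"dy":0.3,"dz":0,"wx":0,"wy":0,"wz":0,"claw":0}]';python3 -m handwheel '[{"dx":0,"dy":0.3,"dz":0,"wx":0,"wy":0,"wz":0,"claw":0},{"dx":0,"dy":0.3,"dz":0,"wx":0,"wy":0,"wz":0,"claw":0},{"dx":0,"dy":0,"dz":0,"wx":0,"wy":0,"wz":0,"claw":0}]'; python3 look.py
```

```text
clock: 17.12
position: [0.6389, -0.0896, 0.0886]
tool_rot: [3.142, -0.0, -3.114]
force: [-1.0, -2.1, 0.9]
grip_width: -0.0
finger_force: 1.2
clock: 17.62
position: [0.6385, -0.078, 0.0886]
tool_rot: [-3.141, 0.0, -3.114]
force: [0.6, -6.0, 0.4]
grip_width: -0.0002
finger_force: 2.9
clock: 18.0
position: [0.6384, -0.0717, 0.0887]
tool_rot: [-3.141, 0.0, -3.113]
force: [-0.6, -5.1, 0.0]
grip_width: -0.0
finger_force: 2.0
tcp press [  -1.1002827  -168.15088536] [-0.6 -5.1  0. ] 18.0
wrist pad 0.65 [447.0, 196.1, 45.8, 62.4] y left/right@z.06 -0.053 -0.0216
wrist block 0.61 [470.5, 176.7, 89.5, 97.7] y left/right@z.06 -0.0371 0.0242
wrist push_rod 0.84 [212.9, 192.6, 278.1, 64.7] y left/right@z.06 -0.2134 -0.0231
wrist orange [478 204  13  12  63] [484.6 208. ]
wrist orange [467 242   6  13  51] [469.8 248.9]
wrist yellow [474 247   6   8  30] [476.1 250.8]
wrist yellow [478 247   1   1   1] [478. 247.]
scene pad 0.36 [256.0, 251.0, 9.1, 6.7] y left/right@z.06 -0.0465 -0.0331
scene block 0.8 [251.7, 255.8, 29.2, 20.9] y left/right@z.06 -0.0194 0.0227
scene push_rod 0.42 [241.8, 235.6, 23.4, 23.3] y left/right@z.06 -0.0883 -0.0534
```

```bash
python3 -m handwheel '[{"dx":0,"dy":-0.6,"dz":0,"wx":0,"wy":0,"wz":0,"claw":0},{"dx":0,"dy":-0.6,"dz":0,"wx":0,"wy":0,"wz":0,"claw":0},{"dx":0,"dy":-0.6,"dz":0,"wx":0,"wy":0,"wz":0,"claw":0},{"dx":0,"dy":-0.5,"dz":0,"wx":0,"wy":0,"wz":0,"claw":0},{"dx":0,"dy":0,"dz":0,"wx":0,"wy":0,"wz":0,"claw":0},{"dx":0,"dy":0.4,"dz":0,"wx":0,"wy":0,"wz":0,"claw":0}]';python3 -m handwheel '[{"dx":0,"dy":0.3,"dz":0,"wx":0,"wy":0,"wz":0,"claw":0},{"dx":0,"dy":0.3,"dz":0,"wx":0,"wy":0,"wz":0,"claw":0},{"dx":0,"dy":0,"dz":0,"wx":0,"wy":0,"wz":0,"claw":0}]';python3 -m handwheel '[{"dx":0,"dy":0.2,"dz":0,"wx":0,"wy":0,"wz":0,"claw":0},{"dx":0,"dy":0,"dz":0,"wx":0,"wy":0,"wz":0,"claw":0}]';python3 -m handwheel '[{"dx":0,"dy":0.2,"dz":0,"wx":0,"wy":0,"wz":0,"claw":0},{"dx":0,"dy":0,"dz":0,"wx":0,"wy":0,"wz":0,"claw":0}]';python3 -m handwheel '[{"dx":0,"dy":0.2,"dz":0,"wx":0,"wy":0,"wz":0,"claw":0},{"dx":0,"dy":0,"dz":0,"wx":0,"wy":0,"wz":0,"claw":0}]'; python3 look.py
```

```text
clock: 19.15
position: [0.6389, -0.0905, 0.0886]
tool_rot: [3.141, 0.0, -3.114]
force: [-0.4, -1.0, 0.3]
grip_width: -0.0001
finger_force: 0.9
clock: 19.52
position: [0.6387, -0.0846, 0.0886]
tool_rot: [-3.141, -0.0, -3.113]
force: [-1.1, -3.7, -0.6]
grip_width: -0.0002
finger_force: 1.7
clock: 19.77
position: [0.6386, -0.0829, 0.0886]
tool_rot: [-3.141, 0.0, -3.114]
force: [-0.6, -4.3, -1.0]
grip_width: -0.0002
finger_force: 2.3
clock: 20.02
position: [0.6386, -0.081, 0.0886]
tool_rot: [-3.141, 0.0, -3.114]
force: [-0.8, -5.0, -0.7]
grip_width: 0.0002
finger_force: 2.4
clock: 20.27
position: [0.6385, -0.079, 0.0886]
tool_rot: [-3.141, 0.0, -3.114]
force: [0.6, -5.1, -1.2]
grip_width: -0.0003
finger_force: 2.5
tcp press [  -1.11253916 -175.45406188] [ 0.6 -5.1 -1.2] 20.275
wrist pad 0.71 [471.4, 196.1, 49.2, 60.1] y left/right@z.06 -0.0437 -0.01
wrist block 0.93 [483.5, 176.3, 76.5, 97.0] y left/right@z.06 -0.0356 0.0168
wrist push_rod 0.82 [380.4, 191.9, 137.9, 65.2] y left/right@z.06 -0.1061 -0.0118
wrist orange [481 195  38  32 304] [501.6 206.8]
wrist orange [494 249  14   9  44] [498.8 254.1]
wrist yellow [508 211   8  13  59] [511.7 216. ]
wrist yellow [510 225   2   2   2] [510.5 225.5]
scene pad 0.6 [209.9, 204.6, 83.9, 98.8] y left/right@z.06 -0.1154 0.0083
scene block 0.68 [253.1, 254.1, 28.0, 20.7] y left/right@z.06 -0.0224 0.0182
scene push_rod 0.49 [246.1, 237.2, 20.1, 21.2] y left/right@z.06 -0.0803 -0.0503
```

```bash
for k in 1; do python3 -m handwheel '[{"dx":0,"dy":0.2,"dz":0,"wx":0,"wy":0,"wz":0,"claw":0},{"dx":0,"dy":0,"dz":0,"wx":0,"wy":0,"wz":0,"claw":0}]';python3 -m handwheel '[{"dx":0,"dy":0.2,"dz":0,"wx":0,"wy":0,"wz":0,"claw":0},{"dx":0,"dy":0,"dz":0,"wx":0,"wy":0,"wz":0,"claw":0}]';python3 -m handwheel '[{"dx":0,"dy":0.2,"dz":0,"wx":0,"wy":0,"wz":0,"claw":0},{"dx":0,"dy":0,"dz":0,"wx":0,"wy":0,"wz":0,"claw":0}]';python3 -m handwheel '[{"dx":0,"dy":0.15,"dz":0,"wx":0,"wy":0,"wz":0,"claw":0},{"dx":0,"dy":0,"dz":0,"wx":0,"wy":0,"wz":0,"claw":0}]'; done | grep -E 'position|^force|clock'; python3 look.py w9.png
```

```text
clock: 20.92
position: [0.6385, -0.077, 0.0886]
force: [-0.5, -5.3, -0.3]
clock: 21.18
position: [0.6384, -0.075, 0.0886]
force: [0.1, -5.1, -1.2]
clock: 21.42
position: [0.6384, -0.0732, 0.0886]
force: [-0.4, -5.0, -1.1]
clock: 21.68
position: [0.6383, -0.072, 0.0886]
force: [1.2, -7.6, -1.2]
tcp press [  -1.14684113 -168.38914396] [ 1.2 -7.6 -1.2] 21.675
wrist pad 0.95 [472.9, 193.8, 40.9, 65.0] y left/right@z.06 -0.0356 -0.0076
wrist block 0.66 [475.6, 176.9, 84.4, 99.0] y left/right@z.06 -0.0338 0.024
wrist push_rod 0.83 [367.2, 192.2, 146.3, 65.4] y left/right@z.06 -0.1081 -0.0081
wrist orange [479 195  37  32 274] [499.3 206.5]
wrist orange [490 248  15  10  55] [495.3 253.9]
wrist yellow [506 211   6  10  34] [508.4 214.7]
wrist yellow [505 219   1   1   1] [505. 219.]
scene block 0.93 [254.9, 256.0, 26.6, 19.8] y left/right@z.06 -0.0158 0.0226
scene push_rod 0.71 [245.2, 240.7, 20.8, 20.1] y left/right@z.06 -0.0729 -0.0421
```

View pics/w9.png

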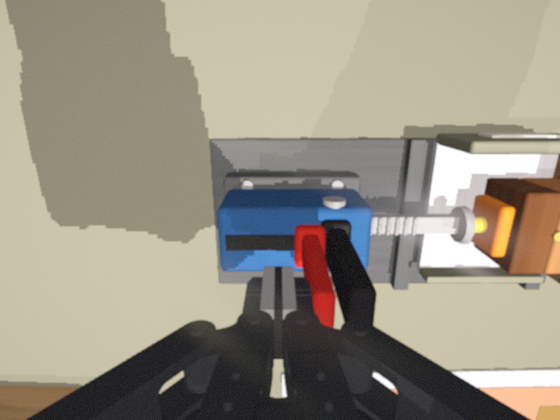

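The pad (495,225) now touches the mount. One more stroke, slowly, aiming for about 12 N.

```bash
(python3 -m handwheel '[{"dx":0,"dy":-0.6,"dz":0,"wx":0,"wy":0,"wz":0,"claw":0},{"dx":0,"dy":-0.6,"dz":0,"wx":0,"wy":0,"wz":0,"claw":0},{"dx":0,"dy":-0.6,"dz":0,"wx":0,"wy":0,"wz":0,"claw":0},{"dx":0,"dy":-0.5,"dz":0,"wx":0,"wy":0,"wz":0,"claw":0},{"dx":0,"dy":0,"dz":0,"wx":0,"wy":0,"wz":0,"claw":0},{"dx":0,"dy":0.4,"dz":0,"wx":0,"wy":0,"wz":0,"claw":0}]';python3 -m handwheel '[{"dx":0,"dy":0.2,"dz":0,"wx":0,"wy":0,"wz":0,"claw":0},{"dx":0,"dy":0,"dz":0,"wx":0,"wy":0,"wz":0,"claw":0}]';python3 -m handwheel '[{"dx":0,"dy":0.2,"dz":0,"wx":0,"wy":0,"wz":0,"claw":0},{"dx":0,"dy":0,"dz":0,"wx":0,"wy":0,"wz":0,"claw":0}]';python3 -m handwheel '[{"dx":0,"dy":0.2,"dz":0,"wx":0,"wy":0,"wz":0,"claw":0},{"dx":0,"dy":0,"dz":0,"wx":0,"wy":0,"wz":0,"claw":0}]') | grep -E 'position|^force|clock'; python3 look.py
```

```text
clock: 22.82
position: [0.6389, -0.0902, 0.0886]
force: [-0.7, -6.3, 0.1]
clock: 23.08
position: [0.6388, -0.0888, 0.0886]
force: [0.5, -6.3, -1.1]
clock: 23.32
position: [0.6388, -0.0873, 0.0886]
force: [0.2, -8.9, -2.5]
clock: 23.58
position: [0.6387, -0.0856, 0.0886]
force: [0.4, -9.6, -1.3]
tcp press [  -1.15389603 -182.05536157] [ 0.4 -9.6 -1.3] 23.575
wrist pad 0.97 [480.9, 194.2, 55.3, 60.1] y left/right@z.06 -0.0442 -0.0065
wrist block 0.49 [393.3, 192.7, 142.1, 64.1] y left/right@z.06 -0.104 -0.007
wrist push_rod 0.86 [392.0, 192.0, 141.3, 64.5] y left/right@z.06 -0.1049 -0.0085
wrist orange [497 195  40  41 357] [520.7 210.8]
wrist orange [513 254   3   3   6] [513.8 254.8]
wrist yellow [527 212   5   7  20] [528.8 214.8]
wrist yellow [532 213   1   1   1] [532. 213.]
scene pad 0.66 [244.2, 237.0, 21.0, 22.6] y left/right@z.06 -0.0816 -0.0503
scene block 0.65 [253.7, 256.7, 27.7, 21.3] y left/right@z.06 -0.0135 0.0264
scene push_rod 0.47 [246.6, 241.5, 20.9, 20.6] y left/right@z.06 -0.0678 -0.0368
```

```bash
(python3 -m handwheel '[{"dx":0,"dy":0.15,"dz":0,"wx":0,"wy":0,"wz":0,"claw":0},{"dx":0,"dy":0,"dz":0,"wx":0,"wy":0,"wz":0,"claw":0},{"dx":0,"dy":0,"dz":0,"wx":0,"wy":0,"wz":0,"claw":0}]';python3 -m handwheel '[{"dx":0,"dy":0.1,"dz":0,"wx":0,"wy":0,"wz":0,"claw":0},{"dx":0,"dy":0,"dz":0,"wx":0,"wy":0,"wz":0,"claw":0},{"dx":0,"dy":0,"dz":0,"wx":0,"wy":0,"wz":0,"claw":0}]';python3 -m handwheel '[{"dx":0,"dy":0,"dz":0,"wx":0,"wy":0,"wz":0,"claw":0},{"dx":0,"dy":0,"dz":0,"wx":0,"wy":0,"wz":0,"claw":0}]') | grep -E 'position|^force|clock'; python3 look.py w10.png
python3 - <<'E'
from h import *
im=cv2.imread('pics/w10.png')[170:290,420:560]; cv2.imwrite('pics/w10c.png',cv2.resize(im,None,fx=5,fy=5,interpolation=2))
f=cam('wrist')
for X in [(0,.035,.05),(0,-.015,.05)]: print(proj(f,pw(*X)))
E
```

```text
clock: 24.35
position: [0.6387, -0.0845, 0.0887]
force: [1.1, -11.9, -1.9]
clock: 24.72
position: [0.6387, -0.0838, 0.0887]
force: [1.8, -12.2, -2.1]
clock: 24.98
position: [0.6386, -0.0838, 0.0887]
force: [2.0, -13.1, -2.0]
tcp press [  -1.1521531  -180.24182757] [  2.  -13.1  -2. ] 24.975
wrist pad 0.94 [476.9, 196.6, 57.2, 62.2] y left/right@z.06 -0.0447 -0.0055
wrist block 0.73 [491.6, 178.2, 68.4, 97.4] y left/right@z.06 -0.0347 0.012
wrist push_rod 0.67 [389.2, 191.0, 144.6, 65.4] y left/right@z.06 -0.105 -0.0064
wrist orange [495 195  40  39 343] [518.  209.8]
wrist orange [510 253   3   4   7] [510.9 254.9]
wrist yellow [525 212   5   4  11] [526.6 213.2]
wrist yellow [524 217   2   2   2] [524.5 217.5]
scene block 0.9 [253.2, 257.5, 24.9, 18.8] y left/right@z.06 -0.0155 0.0204
scene push_rod 0.49 [245.4, 240.1, 23.4, 19.7] y left/right@z.06 -0.075 -0.0402
[592.87603541 229.30487829]
[519.87056949 229.29056289]
```

View pics/w10c.png

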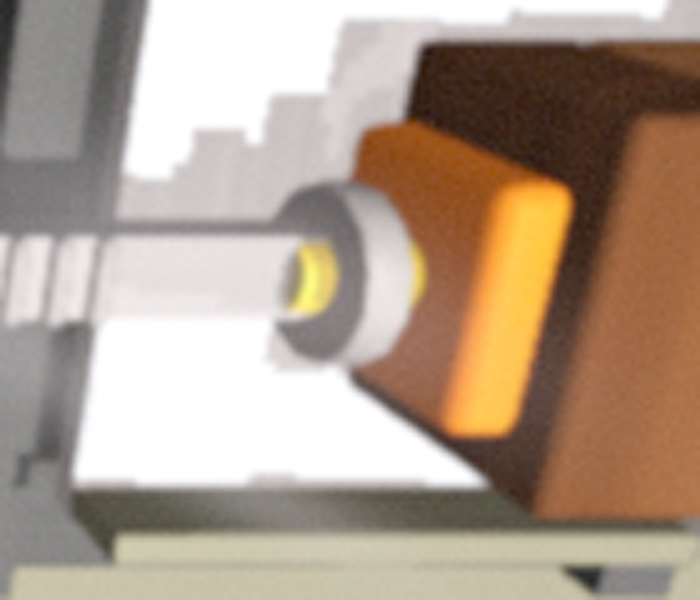

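The pad is flat on the mount and the stem is showing behind the flange. The 12–13 N reading and 6.4 mm of stroke both put the pad at about 7 mm, so I'm handing in while holding.

```bash
python3 -c "
from workcell import monitor,job_done
s=monitor.observe();print(s['force'],s['position']);print(job_done())"
```

```text
[  1.060329   -11.98831619  -1.91462178] [ 0.63866174 -0.08376366  0.08868455]
the job is handed in; nothing more can be done
None
```

I pushed the drawer home until it clicked, then pumped the trigger until the pad held the mount against the cork stop. I handed in while still squeezing at about 12 N, which I estimate pushes the pad in about 7 mm; the hand-in gave no verdict.

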